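# Hold the cash box lid open for the till count

### The arm

A 6-joint arm with a two-finger parallel gripper is mounted at the origin on the work surface. World frame = base frame: x ahead of the robot, y to its left, z up, the work surface at z = 0. Lengths are in mm, angles in rad, forces in N, time in s.
With the tool pointing down it reaches from about 275 to 1000 mm from the base axis. Payload 8.4 kg.
Tool frame: the origin (TCP) lies on the centre line of the jaws, within the pads' length; the fingertips stand 17 mm ahead of it and the grasp point (between the pads) lies 2 mm behind it; z points along the fingers, y is the direction in which the jaws open and shut (so a half turn about z gives the same grasp; the last joint's range is limited). The gripper opens to 85 mm and grips with 20 to 120 N. Pads are 22 mm wide; open, the fingers measure 114 mm over their backs; the gripper's body (76 mm by 85 mm) begins 54 mm behind the grasp point. The pads swing forward as they close: fully open they stand 13 mm farther back than shut.
Start: joints at [1.217, 0.353, 1.633, -0, 1.155, -0.002], TCP at [215.366, 586.724, 248.281] pointing down, gripper open.
Joint ranges: [-2.63, 2.63], [-0.92, 2.1], [0.06, 2.66], [-1.3, 4.44], [0, 2.69], [-3.02, 3.02]. Speed limits (rad/s): [2.22, 2.22, 2.79, 3.14, 3.14, 3.14].

### API

Orientations are given as [roll, pitch, yaw] about the fixed x, y, z axes, in that order (R = Rz(yaw) Ry(pitch) Rx(roll)).
In Python, from rig import r, vision, ticket gives the robot as it stands.
- The arm moves only by the tool move_arm, never from a script. Its argument "plan" is a list of rows, each a list of 3 entries, a list of its own where there are three numbers: the shift along the tool's x, y, z in m, then the turn about the tool's z in degrees, then the opening in per cent of the stroke, from 0 (shut) to 100 (fully open). A call has 1 to 5 rows; each row shifts and turns the commanded pose from where the row before left it, along the tool's axes as they then stand; what a row does not reach is not made up. A row lasts 1/12 s, in which the tool goes at most 41.7 mm and 7.16 degrees, less where a joint would pass 70% of its speed; a pose out of reach is approached as far as the arm can. A call with a gripper value outside its range is refused whole. The fingers move at their own pace and stop on an object; "grip_force" is the grip in N (left out, the last holds). Time passes only in rows, so rows that do not move let the fingers close. It gives the time, the measured TCP pose, the force and the opening at its end, in the units of the state.
- r.sense(): the state, without advancing time (a new reading comes with each control period).
- vision.grab_frame(name): name is "scene" or "top" or "wrist"; returns (picture, depth): 400x640x3 uint8, red, green, blue; 400x640 float32, mm along the optical axis (not along the pixel's ray), 0 where there is no reading.
- vision.calibration(name): a dict with "intrinsics" (3x3 intrinsics, pixels), "dist" ([k1, k2, p1, p2, k3] as OpenCV has them; the pictures are not rectified), "rvec" (rotation vector, rad) and "tvec" (3), from world to camera coordinates, as OpenCV has them. Camera axes: x right, y down, z forward; pixel columns grow to the right and rows downward; lengths in mm; the calibration is good to about 2 mm. A picture is of the moment at which its call begins: read the wrist's pose just before it. calibration takes no time and is no camera call; for the wrist camera it gives the pose at the moment of the call.
- ticket.sign_off(): hands the job in, once; it reports no verdict.
The state is a dict: "clock": time; "qpos": joint angles; "qvel": joint speeds; "joint_efforts": joint torques, N m; "eef_pos": TCP position; "tcp_rot": TCP orientation; "contact_force": force on the tool from outside, world axes, zero at the start; "wrist_torque": the same for the moment, N m; "opening": opening from 0.0 (shut) to 1.0 (fully open).
Only numpy, scipy, OpenCV 4.12 (cv2) and the standard library are available. Lean on these libraries where they do the work, as an engineer would, in place of code of your own. Each camera call takes 0.05 s, during which the arm holds its last target. There are 200 camera calls.

### The job

The till is about to be counted, but a stapler was left on the cash box lid: set it upright and lengthwise on the free part of the narrow raised ledge and let go of it, while the lid stays shut. Then take the knob at the lid's front edge, raise the lid until it stands open at 60 degrees from shut, and finish while still holding it there steadily in the gripper, since it falls shut when let go. Leave the other things on the desk where they are.

Things in the scene. Friction and masses are not known exactly. Their poses are not given: they have to be found in the camera images.
- stapler_center (a point): black desk stapler with a steel magazine, 125 long (x) x 34 wide (y) x 50 high (z) mm, 0.15 to 0.3 kg, loose; this point is its centre, 25 mm above its underside. x runs along its length, z up; its upper arm is 30 mm wide (y) from 30 to 50 mm above its underside. It starts standing on the shut lid of the cash box, turned anyhow. Either way round is fine.
- stapler: the same stapler; origin at the centre of its underside
- cash_box: grey steel cash box screwed to the desk, 180 deep (x) x 240 wide (y) x 85 high (z) mm without its lid, open-topped with a coin tray inside; origin at the centre of its underside, z up, -x is its front (roughly towards the robot)
- lid (a joint): angle in rad between the cash box's lid and its shut position: 0 is shut, grows as the front edge rises, 1.047 is 60 degrees, stop at 1.45. The lid is an 8 mm grey steel plate, 184 x 244 mm, its top 93 mm above the desk when shut, 0.5 to 0.75 kg; it turns freely about a level axis along the box's y at the box's far (+x) rim and falls shut from every angle.
- lid_hinge (a point): point on the lid's hinge axis, half-way along it: 90 mm behind the box's centre and 85 mm above the desk; axes as the box's, so the hinge axis is y. Fixed to the box.
- lid_knob (a point): centre of the black knob at the middle of the lid's front edge: a barrel 20 mm in diameter, 26 mm long along the box's y, on a 10 mm stem; 41 mm out from the lid's edge, 225 mm from the hinge axis, 4 mm above the lid's lower face (89 mm above the desk when shut). Moves with the lid; axes are the lid's (x from front to hinge, z out of its upper face). Pinch it by its flat ends or round its middle.
- ledge: narrow raised ledge, a fixed aluminium strip 260 long (x) x 50 wide (y) mm whose top is 100 mm above the desk, on two posts with a base plate 260 x 90 mm; origin on the desk under the strip's middle, z up. A tape roll lies at its +x end. It may stand on the left or the right of the cash box.
- ledge_free (a point): middle of the free part of the ledge's top, which is about 200 mm long: 30 mm from the strip's middle towards its -x end; axes as the ledge's
- tape_roll: bystander: clear roll of tape lying flat on the ledge at its +x end, 46 mm diameter, 19 mm high; origin at the centre of its underside
- glue_stick: bystander: white glue stick 24 x 90 mm lying in the clear plastic bin (200 x 100 x 50 mm, fixed) on the other side of the cash box from the ledge; origin under its centre
- calculator: bystander: black calculator 140 x 80 x 18 mm lying in front of the cash box; origin at the centre of its underside
- mug: bystander: white mug 76 mm diameter, 90 mm high, in front of the cash box; origin at the centre of its underside
- sanitiser: bystander: clear bottle 54 mm diameter, 140 mm high, on the left of the desk; origin at the centre of its underside
- marker: bystander: marker pen 135 mm long lying on the right of the desk; origin under its middle
There are look-alikes about, which are no part of the job. What is shaped like the stapler but green or red is not meant.

How it is judged:
By the outcome, as a careful person would: the job done as asked, in the order asked, and still so for the second after the job is handed in, while the arm keeps its last pose, push and grip.
It also fails if it takes over 64 s, if anything falls off the work surface, if the arm or the gripper's body presses on something with over 40 N, if the wrist force passes 120 N, or if a joint passes its speed limit or range.

## Working session

There is one attempt and no reset: what is moved stays moved. The work goes in short steps, Python scripts to look and compute and a tool call to move; the robot and the scene stay as the last step left them, time stands still between calls to the robot, and variables do not carry over. Pictures are saved under pics/ and viewed, on a budget of 10 in all, crops included, one or two more only if the job needs it, and the job is handed in when it is done.

Besides the shell and the picture viewer there is one more tool, called after "Request:" as a command line: name --argument value ..., lists and objects as JSON in quotes. move_arm: Moves the arm, as the interface text tells. Its arguments: {"type":"object","properties":{"plan":{"type":"array","items":{"type":"array"}},"grip_force":{"type":"number"}},"required":["plan"]}

```bash
mkdir -p pics; cat > h.py <<'E'
import numpy as np, cv2
from rig import r, vision, ticket
def save(name,fn,crop=None,scale=1):
    p,d=vision.grab_frame(name); np.save(f'pics/{fn}.npy',d); cv2.imwrite(f'pics/{fn}_raw.png',p[:,:,::-1])
    if crop: x0,y0,x1,y1=crop; p=p[y0:y1,x0:x1]
    cv2.imwrite(f'pics/{fn}.png',cv2.resize(p[:,:,::-1],None,fx=scale,fy=scale,interpolation=cv2.INTER_CUBIC)); return p,d
def cal(name):
    c=vision.calibration(name); return [np.array(c[k],float) for k in('intrinsics','dist','rvec','tvec')]
def world(c,uv,depth=None,z=None):
    K,D,rv,tv=c; R=cv2.Rodrigues(rv)[0]; tv=tv.ravel()
    n=cv2.undistortPoints(np.array(uv,float).reshape(-1,1,2),K,D).reshape(-1,2)
    ray=np.c_[n,np.ones(len(n))]
    o=-R.T@tv; w=ray@R
    if z is not None: s=(z-o[2])/w[:,2]
    else: s=np.array(depth,float)
    return o+w*s[:,None]
def st():
    s=r.sense(); print({k:np.round(v,3).tolist() for k,v in s.items() if k not in('qvel','joint_efforts')})
E
python3 - <<'E'
from h import *
st(); save('top','top0',scale=1.25); save('scene','scene0',scale=1.25)
for n in('top','scene'):
  c=cal(n);R=cv2.Rodrigues(c[2])[0];print(n,c[0].round(0).tolist(),(-R.T@c[3].ravel()).round(0),R[2].round(2))
E
```

```text
{'clock': 0.0, 'qpos': [1.217, 0.354, 1.634, -0.0, 1.155, -0.002], 'eef_pos': [215.194, 586.288, 247.548], 'tcp_rot': [-3.14, 0.0, 2.79], 'contact_force': [0.004, 0.633, 0.481], 'wrist_torque': [-0.054, 0.022, 0.021], 'opening': 1.0}
top [[363.0, 0.0, 313.0], [0.0, 363.0, 201.0], [0.0, 0.0, 1.0]] [ 388.  -19. 1200.] [ 0.13  0.02 -0.99]
scene [[409.0, 0.0, 320.0], [0.0, 409.0, 197.0], [0.0, 0.0, 1.0]] [ 873.  490. 1118.] [-0.29 -0.41 -0.87]
```

View pics/top0.png

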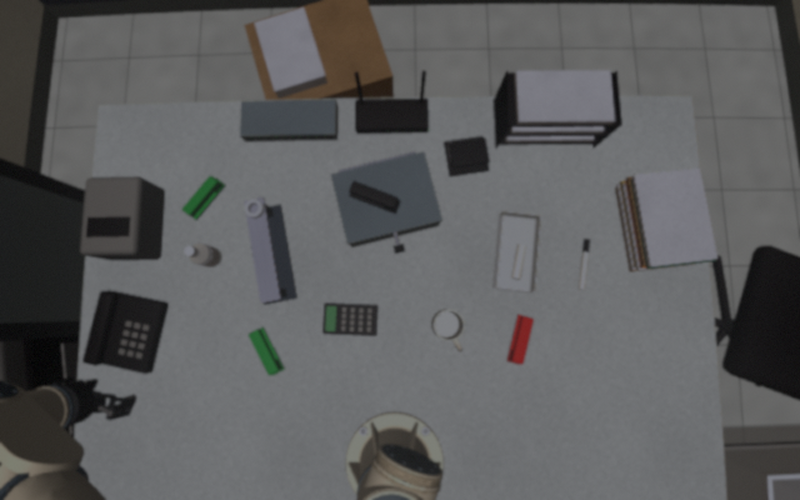

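View pics/scene0.png

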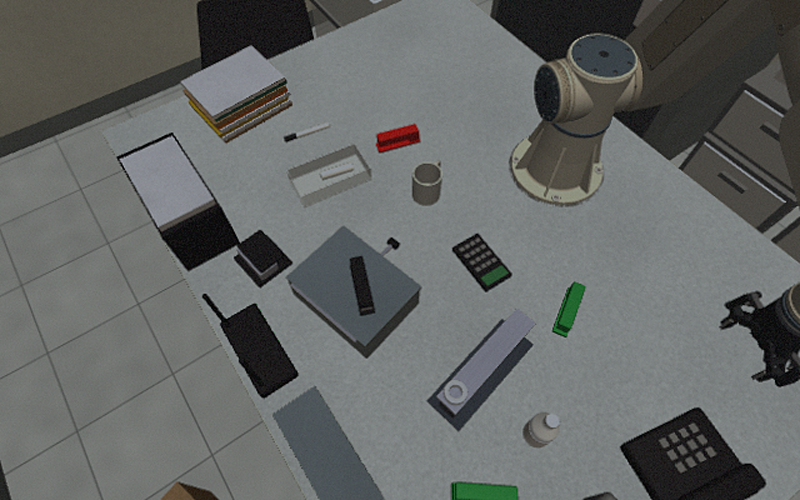

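The top view shows the black stapler on the lid at (375,196), the knob at (399,248), the ledge from (262,215) to (272,300) with the tape at its far end, and the calculator and mug in front. The stapler-shaped things are black (375,196), green (203,197), green (265,351) and red (520,339). Only the black one stands on the lid and fits the description. I'll confirm it in a crop.

```bash
python3 - <<'E'
from h import *
a=cv2.imread('pics/top0_raw.png')[115:250,190:360]; b=cv2.imread('pics/scene0_raw.png')[175:345,225:430]
a=cv2.resize(a,None,fx=4,fy=4,interpolation=cv2.INTER_CUBIC)  # 680x540
cv2.imwrite('pics/c1.png',cv2.convertScaleAbs(a,alpha=1.6))
E
```

```text
(no output)
```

View pics/c1.png

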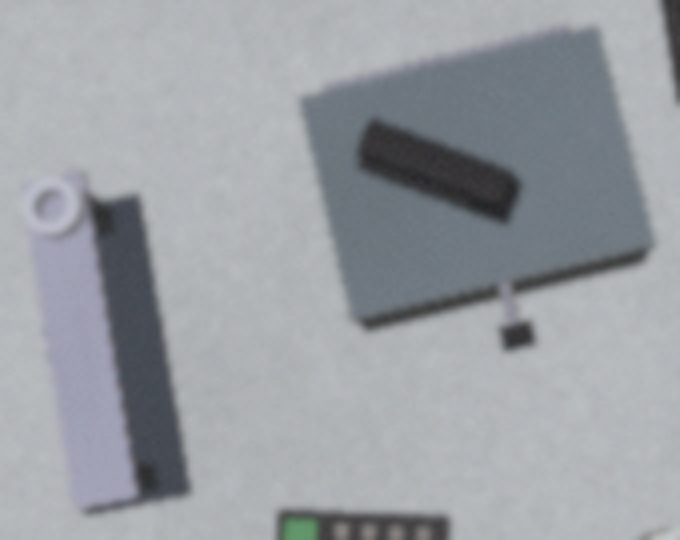

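Confirmed: a black stapler on the shut lid, at crop (440,165). The knob is at crop (517,333). The ledge strip's near end is at (82,510)–(138,495), with the tape at (53,205).

```bash
python3 - <<'E'
from h import *
c=cal('top'); d=np.load('pics/top0.npy')
f=lambda pts,z: world(c,[(190+x/4,115+y/4) for x,y in pts],z=z)
L=f([(302,97),(598,28),(652,244),(355,320)],93); print('lid',L.round(0).tolist(),'ctr',L.mean(0).round(0), np.linalg.norm(np.roll(L,-1,0)-L,axis=1).round(0))
e=L[0]+L[1]-L[2]-L[3]; print('box yaw',np.degrees(np.arctan2(e[1],e[0])))
e=L[3]-L[2]+L[0]-L[1]; print('box yaw from y',np.degrees(np.arctan2(-e[0],e[1])))
print('knob',f([(517,333)],97).round(0))
E=f([(40,285),(82,510),(138,495),(100,285)],100); print('ledge',E.round(0).tolist(), 'w',np.linalg.norm(E[1]-E[2]))
for a,b in((0,1),(3,2)): q=E[a]-E[b]; print('yaw',np.degrees(np.arctan2(q[1],q[0])))
print('tape',f([(53,205)],119).round(0))
# depth segmentation
vv,uu=np.mgrid[110:260,180:370]; dd=d[vv,uu]; P=world(c,np.c_[uu.ravel(),vv.ravel()],depth=dd.ravel())
def rect(m,n):
  q=P[m]; r_=cv2.minAreaRect(q[:,:2].astype(np.float32)); print(n,len(q),'z',np.median(q[:,2]).round(1),np.round(r_[0],1),np.round(r_[1],1),round(r_[2],1), 'mean',q.mean(0).round(1))
x,y,z=P.T
near=lambda cx,cy,R: np.hypot(x-cx,y-cy)<R
m=(z>125)&(z<165)&near(L.mean(0)[0],L.mean(0)[1],120); rect(m,'stapler')
m=(z>80)&(z<106)&near(L.mean(0)[0],L.mean(0)[1],175); rect(m,'lid+')
m=(z>85)&(z<110)&(np.abs(y-E[:,1].mean())<90); rect(m,'ledge')
E
```

```text
lid [[725.0, 150.0, 93.0], [778.0, -84.0, 93.0], [604.0, -123.0, 93.0], [547.0, 107.0, 93.0]] ctr [663.  12.  93.] [240. 179. 237. 183.]
box yaw 13.05209893103474
box yaw from y 13.379380151086586
knob [[535. -18.  97.]]
ledge [[576.0, 352.0, 100.0], [402.0, 314.0, 100.0], [413.0, 271.0, 100.0], [575.0, 305.0, 100.0]] w 44.218988019801046
yaw 12.285079880122145
yaw 11.669090598032254
tape [[634. 337. 119.]]
stapler 424 z 143.4 [659.3  41.8] [120.   30.5] 67.8 mean [657.6  41.4 142.7]
lid+ 4249 z 94.1 [644.1   9.1] [243.3 244.7] 13.2 mean [663.2  10.8  94.2]
ledge 1266 z 100.7 [536.5 323. ] [262.4  52. ] 11.1 mean [522.8 319.2 100.6]
```

```bash
cat >> h.py <<'E'
def rows(target,yaw,n,start=None):
    "rows from the present pose (or start=(pos mm,yaw deg)) to target; tool pointing down"
    if start is None:
        s=r.sense(); p=np.array(s['eef_pos'],float); y=np.degrees(s['tcp_rot'][2])
    else: p,y=np.array(start[0],float),start[1]
    t=np.array(target,float); dy=(y-yaw+180)%360-180
    for i in range(n,0,-1):
        w=(t-p)/i; a=np.radians(y); X=np.array([np.cos(a),np.sin(a),0]);Y=np.array([np.sin(a),-np.cos(a),0]);Z=np.array([0,0,-1.])
        b=np.round([w@X/1000,w@Y/1000,w@Z/1000],3); q=round(dy/n,1)
        print(f'[[{b[0]},{b[1]},{b[2]}],{q}]',end=' ' if (n-i)%5<4 else '\n')
        p=p+1000*(b[0]*X+b[1]*Y+b[2]*Z); y-=q
    print('\nend',p.round(1),round(y,1))
E
python3 -c "
from h import *
rows((655,42,220),67.8,20,((215.4,586.7,248.3),159.9))"
```

```text
[[-0.03,-0.018,0.001],4.6] [[-0.031,-0.016,0.001],4.6] [[-0.033,-0.013,0.001],4.6] [[-0.033,-0.01,0.001],4.6] [[-0.034,-0.008,0.002],4.6]
[[-0.035,-0.005,0.001],4.6] [[-0.035,-0.002,0.002],4.6] [[-0.035,0.001,0.001],4.6] [[-0.035,0.004,0.002],4.6] [[-0.034,0.006,0.001],4.6]
[[-0.034,0.009,0.002],4.6] [[-0.033,0.012,0.001],4.6] [[-0.032,0.014,0.002],4.6] [[-0.031,0.017,0.001],4.6] [[-0.029,0.019,0.002],4.6]
[[-0.027,0.022,0.001],4.6] [[-0.026,0.024,0.002],4.6] [[-0.024,0.026,0.001],4.6] [[-0.022,0.027,0.002],4.6] [[-0.019,0.029,0.001],4.6]

end [655.2  41.8 220.3] 67.9
```

Request:
move_arm --plan '[[[-0.03, -0.018, 0.001], 4.6, 100], [[-0.031, -0.016, 0.001], 4.6, 100], [[-0.033, -0.013, 0.001], 4.6, 100], [[-0.033, -0.01, 0.001], 4.6, 100], [[-0.034, -0.008, 0.002], 4.6, 100]]'

```text
clock: 0.52
eef_pos: [325.2, 448.9, 242.1]
tcp_rot: [-3.141, 0.0, 2.385]
contact_force: [0.2, 0.6, 0.2]
opening: 0.999
```

Request:
move_arm --plan '[[[-0.035, -0.005, 0.001], 4.6, 100], [[-0.035, -0.002, 0.002], 4.6, 100], [[-0.035, 0.001, 0.001], 4.6, 100], [[-0.035, 0.004, 0.002], 4.6, 100], [[-0.034, 0.006, 0.001], 4.6, 100]]'

```text
clock: 0.93
eef_pos: [435.5, 312.5, 235.0]
tcp_rot: [-3.141, 0.0, 1.983]
contact_force: [0.4, -0.1, 0.4]
opening: 1.0
```

Request:
move_arm --plan '[[[-0.034, 0.009, 0.002], 4.6, 100], [[-0.033, 0.012, 0.001], 4.6, 100], [[-0.032, 0.014, 0.002], 4.6, 100], [[-0.031, 0.017, 0.001], 4.6, 100], [[-0.029, 0.019, 0.002], 4.6, 100]]'

```text
clock: 1.35
eef_pos: [545.2, 175.8, 227.1]
tcp_rot: [-3.141, 0.0, 1.581]
contact_force: [0.2, 0.0, -0.2]
opening: 1.003
```

Request:
move_arm --plan '[[[-0.027, 0.022, 0.001], 4.6, 100], [[-0.026, 0.024, 0.002], 4.6, 100], [[-0.024, 0.026, 0.001], 4.6, 100], [[-0.022, 0.027, 0.002], 4.6, 100], [[-0.019, 0.029, 0.001], 4.6, 100]]'

```text
clock: 1.77
eef_pos: [655.1, 39.7, 219.6]
tcp_rot: [-3.141, 0.0, 1.18]
contact_force: [0.3, 1.0, 0.0]
opening: 0.998
```

```bash
python3 - <<'E'
from h import *
st(); c=cal('wrist'); p,d=save('wrist','w1',scale=1.25)
st()
vv,uu=np.mgrid[0:400,0:640]; m=d>0; P=world(c,np.c_[uu[m],vv[m]],depth=d[m]); x,y,z=P.T
k=(z>132)&(z<155)&(np.hypot(x-658,y-42)<85)
q=P[k]; print(len(q),np.median(q[:,2]),cv2.minAreaRect(q[:,:2].astype(np.float32)),q.mean(0))
E
```

```text
{'clock': 1.767, 'qpos': [0.058, 0.428, 1.588, -0.0, 1.127, 0.449], 'eef_pos': [655.093, 39.656, 219.629], 'tcp_rot': [-3.141, 0.0, 1.18], 'contact_force': [0.301, 0.957, 0.01], 'wrist_torque': [-0.027, -0.058, 0.002], 'opening': 0.998}
{'clock': 1.817, 'qpos': [0.052, 0.431, 1.582, -0.003, 1.126, 0.452], 'eef_pos': [658.785, 35.169, 219.669], 'tcp_rot': [3.138, 0.001, 1.172], 'contact_force': [2.757, -3.832, 1.942], 'wrist_torque': [-0.101, -0.099, -0.046], 'opening': 0.997}
6855 143.3673229029306 ((658.611083984375, 44.11750793457031), (117.18276977539062, 30.101299285888672), 68.11306762695312) [660.38510556  48.65485156 143.21821874]
```

View pics/w1.png

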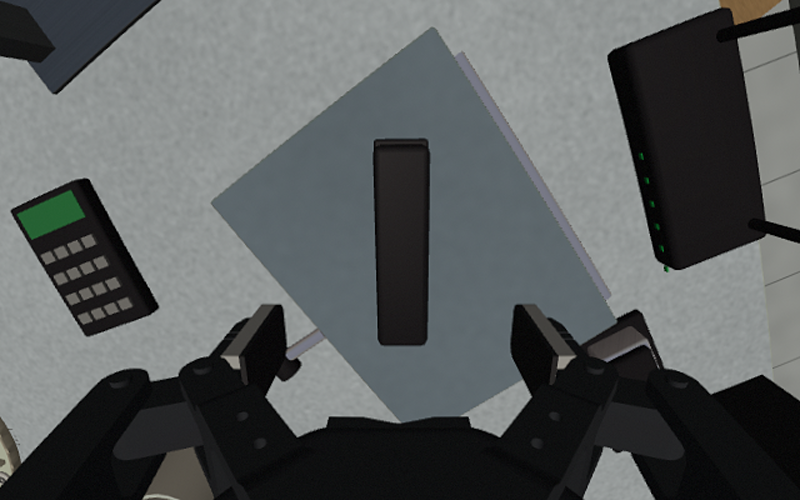

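The wrist view shows the black stapler upright, centred between the jaws (column 402) and running along tool x. The lid is shut and the knob is at (290,368). I'm descending with a small correction.

Request:
move_arm --plan '[[[0.001, 0.001, 0.025], 0, 100], [[0.001, 0.001, 0.025], 0, 100], [[0, 0, 0.025], 0, 100], [[0, 0, 0.015], 0, 100], [[0, 0, 0.008], 0, 100]]' --grip_force 40

```text
clock: 2.23
eef_pos: [655.4, 42.4, 119.4]
tcp_rot: [-3.138, 0.002, 1.184]
contact_force: [0.3, 0.5, 0.2]
opening: 1.005
```

Request:
move_arm --plan '[[[0, 0, 0], 0, 100], [[0, 0, 0], 0, 100], [[0, 0, 0], 0, 60], [[0, 0, 0], 0, 50], [[0, 0, 0], 0, 40]]'

```text
clock: 2.65
eef_pos: [657.9, 42.6, 123.5]
tcp_rot: [3.14, -0.001, 1.184]
contact_force: [-0.2, 0.1, 0.2]
opening: 0.605
```

Request:
move_arm --plan '[[[0, 0, 0], 0, 30], [[0, 0, 0], 0, 20], [[0, 0, 0], 0, 15], [[0, 0, 0], 0, 15], [[0, 0, 0], 0, 15]]'

```text
clock: 3.07
eef_pos: [657.6, 42.5, 123.0]
tcp_rot: [3.141, -0.0, 1.184]
contact_force: [0.2, -0.3, 5.6]
opening: 0.346
```

Request:
move_arm --plan '[[[0, 0, 0], 0, 0], [[0, 0, 0], 0, 0], [[0, 0, 0], 0, 0], [[0, 0, -0.003], 0, 0], [[0, 0, -0.005], 0, 0]]'

```text
clock: 3.48
eef_pos: [656.4, 42.4, 129.6]
tcp_rot: [-3.14, 0.001, 1.184]
contact_force: [0.0, -0.8, -1.1]
opening: 0.35
```

Request:
move_arm --plan '[[[0, 0, -0.012], 0, 0], [[0, 0, -0.02], 0, 0], [[0, 0, -0.02], 0, 0], [[0, 0, -0.02], 0, 0], [[0, 0, -0.015], 0, 0]]'

```text
clock: 3.9
eef_pos: [657.6, 42.5, 219.9]
tcp_rot: [3.14, -0.001, 1.184]
contact_force: [0.5, 0.4, -2.5]
opening: 0.345
```

```bash
python3 - <<'E'
from h import *
st()
rows((505.5,315,218),11.7,15,((657.5,42.5,217.5),67.8))
E
```

```text
{'clock': 3.9, 'qpos': [0.062, 0.43, 1.584, 0.0, 1.126, 0.449], 'eef_pos': [657.579, 42.533, 219.875], 'tcp_rot': [3.14, -0.001, 1.184], 'contact_force': [0.494, 0.418, -2.465], 'wrist_torque': [-0.029, -0.018, 0.034], 'opening': 0.345}
[[0.013,-0.016,-0.0],3.7] [[0.012,-0.017,-0.0],3.7] [[0.011,-0.018,-0.0],3.7] [[0.01,-0.018,-0.0],3.7] [[0.008,-0.019,-0.0],3.7]
[[0.007,-0.02,-0.0],3.7] [[0.006,-0.02,-0.0],3.7] [[0.005,-0.02,-0.0],3.7] [[0.003,-0.021,-0.0],3.7] [[0.002,-0.021,-0.0],3.7]
[[0.001,-0.021,-0.0],3.7] [[-0.001,-0.021,-0.0],3.7] [[-0.002,-0.02,-0.0],3.7] [[-0.004,-0.02,-0.0],3.7] [[-0.005,-0.02,-0.0],3.7]

end [505.3 314.7 217.5] 12.3
```

Request:
move_arm --plan '[[[0.013, -0.016, 0], 3.7, 0], [[0.012, -0.017, 0], 3.7, 0], [[0.011, -0.018, 0], 3.7, 0], [[0.01, -0.018, 0], 3.7, 0], [[0.008, -0.019, 0], 3.7, 0]]'

```text
clock: 4.32
eef_pos: [606.5, 134.0, 218.2]
tcp_rot: [3.141, -0.0, 0.858]
contact_force: [0.1, 1.4, -2.0]
opening: 0.344
```

Request:
move_arm --plan '[[[0.007, -0.02, 0], 3.7, 0], [[0.006, -0.02, 0], 3.7, 0], [[0.005, -0.02, 0], 3.7, 0], [[0.003, -0.021, 0], 3.7, 0], [[0.002, -0.021, 0], 3.7, 0]]'

```text
clock: 4.73
eef_pos: [555.1, 225.7, 218.1]
tcp_rot: [3.142, -0.0, 0.535]
contact_force: [0.7, 0.4, -2.4]
opening: 0.348
```

Request:
move_arm --plan '[[[0.001, -0.021, 0], 3.7, 0], [[-0.001, -0.021, 0], 3.7, 0], [[-0.002, -0.02, 0], 3.7, 0], [[-0.004, -0.02, 0], 3.7, 0], [[-0.005, -0.02, 0], 4.2, 0]]'

```text
clock: 5.15
eef_pos: [504.1, 315.3, 218.1]
tcp_rot: [-3.142, -0.0, 0.204]
contact_force: [0.4, -0.3, -2.1]
opening: 0.346
```

Request:
move_arm --plan '[[[0, 0, 0], 0, 0], [[0, 0, 0], 0, 0], [[0, 0, 0], 0, 0], [[0, 0, 0], 0, 0]]'

```text
clock: 5.48
eef_pos: [505.1, 313.9, 217.6]
tcp_rot: [3.141, -0.0, 0.207]
contact_force: [0.4, -0.3, -2.8]
opening: 0.345
```

```bash
python3 - <<'E'
from h import *
st(); c=cal('wrist'); p,d=save('wrist','w2',scale=1.25)
vv,uu=np.mgrid[0:400,0:640]; m=d>0; P=world(c,np.c_[uu[m],vv[m]],depth=d[m]); x,y,z=P.T
k=(z>90)&(z<110)&(np.hypot(x-535,y-320)<160)&(abs(y-320)<80)
q=P[k]; print('ledge',len(q),np.median(q[:,2]),cv2.minAreaRect(q[:,:2].astype(np.float32)))
k=(z>223)&(z<255)&(np.hypot(x-505,y-315)<80)
q=P[k]; print('stapler',len(q),np.median(q[:,2]),cv2.minAreaRect(q[:,:2].astype(np.float32)))
k=(z>112)&(z<125)&(np.hypot(x-635,y-337)<40)
q=P[k]; print('tape',len(q),q.min(0),q.max(0))
E
```

```text
{'clock': 5.483, 'qpos': [0.554, 0.337, 1.73, -0.0, 1.074, 1.917], 'eef_pos': [505.13, 313.866, 217.582], 'tcp_rot': [3.141, -0.0, 0.207], 'contact_force': [0.355, -0.321, -2.753], 'wrist_torque': [0.002, -0.028, -0.017], 'opening': 0.345}
ledge 6481 100.62821235655176 ((602.6334838867188, 336.20562744140625), (87.14755249023438, 50.62210464477539), 10.966729164123535)
stapler 20338 238.2396267358817 ((522.6262817382812, 318.3780517578125), (83.85084533691406, 96.70489501953125), 12.163443565368652)
tape 1693 [611.29406684 318.3990163  112.08779596] [644.73513862 363.33221587 122.42267221]
```

View pics/w2.png

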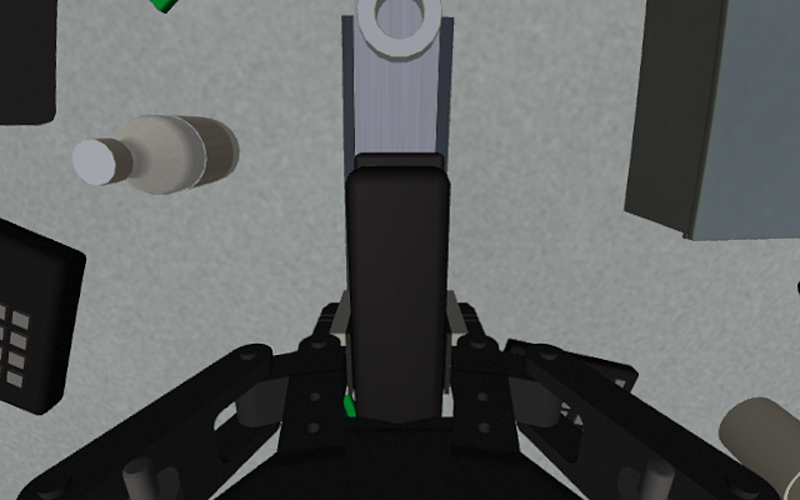

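The stapler is held upright and in line with the strip: stapler columns 347–450, strip 355–437, tape at (398,20). I'll check the sideways offset numerically.

```bash
python3 - <<'E'
from h import *
c=cal('wrist'); d=np.load('pics/w2.npy')
vv,uu=np.mgrid[0:400,0:640]; m=d>0; P=world(c,np.c_[uu[m],vv[m]],depth=d[m]); g=cv2.imread('pics/w2_raw.png')[m].max(1)
a=np.radians(11.7); al=(P[:,:2]-[505.1,313.9])@[np.cos(a),np.sin(a)]; la=(P[:,:2]-[505.1,313.9])@[-np.sin(a),np.cos(a)]; z=P[:,2]
for s in (65,75,85,95):
  k=(abs(al-s)<5)&(abs(z-100.6)<4)&(abs(la)<45); print('strip',s,k.sum(),np.percentile(la[k],[1,99]).round(1))
for s in (30,40,50):
  k=(abs(al-s)<4)&(z>220)&(z<260)&(abs(la)<22); print('stap',s,k.sum(),np.median(z[k]).round(1),np.percentile(la[k],[1,99]).round(1))
k=(z>225)&(z<260)&(abs(la)<15);print('stap far end',np.percentile(al[k],99.5), 'z by al',[np.median(z[k&(abs(al-s)<4)]).round(1) for s in(10,25,40,55)])
E
```

```text
strip 65 840 [-22.2  26.9]
strip 75 915 [-22.   26.7]
strip 85 919 [-22.5  27.1]
strip 95 956 [-22.6  26.8]
stap 30 1627 238.0 [-14.1  15.1]
stap 40 1732 238.1 [-14.   15.2]
stap 50 1869 238.1 [-14.   15.1]
stap far end 59.88794418672788 z by al [np.float64(238.1), np.float64(238.0), np.float64(238.1), np.float64(237.8)]
```

Request:
move_arm --plan '[[[0, -0.002, 0.02], 0, 0], [[0, 0, 0.025], 0, 0], [[0, 0, 0.02], 0, 0], [[0, 0, 0.01], 0, 0], [[0, 0, 0.005], 0, 0]]'

```text
clock: 5.95
eef_pos: [503.9, 315.4, 135.7]
tcp_rot: [3.141, 0.002, 0.206]
contact_force: [0.1, -0.2, -1.3]
opening: 0.349
```

Request:
move_arm --plan '[[[0, 0, 0.002], 0, 0], [[0, 0, 0.001], 0, 0], [[0, 0, 0.001], 0, 0], [[0, 0, 0.001], 0, 0], [[0, 0, 0], 0, 0]]'

```text
clock: 6.37
eef_pos: [504.7, 316.7, 132.9]
tcp_rot: [-3.141, -0.001, 0.207]
contact_force: [0.4, -0.6, -1.1]
opening: 0.349
```

Request:
move_arm --plan '[[[0, 0, 0.001], 0, 0], [[0, 0, 0], 0, 0], [[0, 0, 0.001], 0, 0], [[0, 0, 0], 0, 0], [[0, 0, 0], 0, 0]]'

```text
clock: 6.78
eef_pos: [504.3, 316.5, 130.3]
tcp_rot: [3.142, 0.0, 0.207]
contact_force: [0.4, 0.6, -2.5]
opening: 0.35
```

Request:
move_arm --plan '[[[0, 0, 0], 0, 0], [[0, 0, 0], 0, 0], [[0, 0, 0], 0, 0]]'

```text
clock: 7.03
eef_pos: [504.4, 316.5, 130.3]
tcp_rot: [-3.142, -0.0, 0.207]
contact_force: [-0.6, -0.8, -2.4]
opening: 0.347
```

Request:
move_arm --plan '[[[0, 0, 0.001], 0, 0], [[0, 0, 0], 0, 0], [[0, 0, 0.001], 0, 0], [[0, 0, 0], 0, 0], [[0, 0, 0], 0, 0]]'

```text
clock: 7.45
eef_pos: [504.4, 316.5, 130.0]
tcp_rot: [-3.141, -0.001, 0.207]
contact_force: [-5.5, -3.7, 14.9]
opening: 0.347
```

Contact: the TCP stopped at 130 with +15 N. I'm easing off, letting go and rising.

Request:
move_arm --plan '[[[0, 0, -0.001], 0, 0], [[0, 0, 0], 0, 0], [[0, 0, 0], 0, 40], [[0, 0, 0], 0, 50], [[0, 0, 0], 0, 60]]'

```text
clock: 7.87
eef_pos: [504.4, 316.5, 129.1]
tcp_rot: [3.142, 0.0, 0.207]
contact_force: [0.1, 0.1, 0.2]
opening: 0.595
```

Request:
move_arm --plan '[[[0, 0, 0], 0, 80], [[0, 0, 0], 0, 80], [[0, 0, 0], 0, 80], [[0, 0, -0.01], 0, 80], [[0, 0, -0.02], 0, 80]]'

```text
clock: 8.28
eef_pos: [503.0, 315.6, 157.9]
tcp_rot: [3.14, 0.004, 0.207]
contact_force: [0.8, 0.4, -0.9]
opening: 0.804
```

Request:
move_arm --plan '[[[0, 0, -0.03], 0, 80], [[0, 0, -0.03], 0, 80], [[0, 0, -0.02], 0, 80], [[0, 0, 0], 0, 80], [[0, 0, 0], 0, 80]]'

```text
clock: 8.7
eef_pos: [505.0, 316.9, 241.2]
tcp_rot: [-3.14, -0.003, 0.207]
contact_force: [-0.1, 0.9, -0.1]
opening: 0.799
```

```bash
python3 - <<'E'
from h import *
st(); c=cal('top'); p,d=save('top','t2',crop=(190,115,360,250),scale=4)
vv,uu=np.mgrid[100:260,170:330]; P=world(c,np.c_[uu.ravel(),vv.ravel()],depth=d[vv,uu].ravel()); x,y,z=P.T
k=(z>138)&(z<160)&(np.hypot(x-505,y-316)<75); q=P[k]; print(len(q),q[:,2].min() if k.any() else 0, cv2.minAreaRect(q[:,:2].astype(np.float32)) if k.any() else '')
c=cal('wrist'); p,d=save('wrist','w3',scale=1.25)
vv,uu=np.mgrid[0:400,0:640]; m=d>0; P=world(c,np.c_[uu[m],vv[m]],depth=d[m]); x,y,z=P.T
k=(z>143)&(z<158)&(np.hypot(x-505,y-316)<70)&(abs(y-316)<40);q=P[k]; print('stapler',len(q),np.median(q[:,2]),cv2.minAreaRect(q[:,:2].astype(np.float32)))
rows((530,-15,225),13.3,15,(r.sense()['eef_pos'],11.8))
E
```

```text
{'clock': 8.7, 'qpos': [0.558, 0.314, 1.707, -0.0, 1.118, 1.922], 'eef_pos': [504.991, 316.875, 241.191], 'tcp_rot': [-3.14, -0.003, 0.207], 'contact_force': [-0.098, 0.95, -0.051], 'wrist_torque': [-0.018, 0.021, 0.023], 'opening': 0.799}
285 138.1650220648853 ((506.430908203125, 316.0445556640625), (117.8995361328125, 31.325902938842773), 11.15893268585205)
stapler 6078 150.35626162403383 ((506.02471923828125, 316.7087097167969), (116.965087890625, 30.090829849243164), 12.116288185119629)
[[-0.003,0.022,0.001],-0.1] [[-0.003,0.022,0.001],-0.1] [[-0.003,0.022,0.001],-0.1] [[-0.003,0.022,0.001],-0.1] [[-0.003,0.022,0.001],-0.1]
[[-0.003,0.022,0.001],-0.1] [[-0.003,0.022,0.001],-0.1] [[-0.003,0.022,0.001],-0.1] [[-0.003,0.022,0.001],-0.1] [[-0.003,0.022,0.001],-0.1]
[[-0.003,0.022,0.001],-0.1] [[-0.003,0.022,0.001],-0.1] [[-0.003,0.022,0.001],-0.1] [[-0.004,0.021,0.0],-0.1] [[-0.003,0.022,0.001],-0.1]

end [530.2 -15.  224.8] 13.3
```

View pics/w3.png

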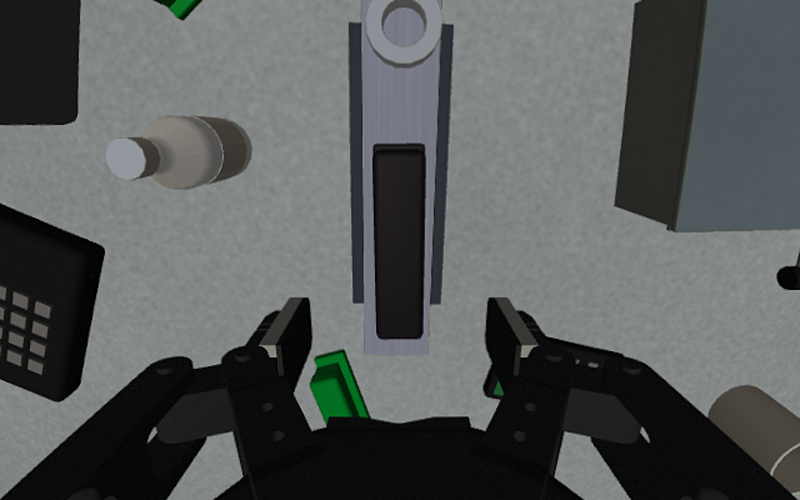

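The stapler stands upright in the middle of the strip at (398,245), released, with the tape untouched at (403,22). The top and wrist depth agree on its centre: (506,316), yaw 11–12°, top at 150. Next I go above the knob.

Request:
move_arm --plan '[[[-0.003, 0.022, 0.001], 0, 70], [[-0.003, 0.022, 0.001], 0, 70], [[-0.003, 0.022, 0.001], 0, 70], [[-0.003, 0.022, 0.001], 0, 70], [[-0.003, 0.022, 0.001], -0.5, 70]]'

```text
clock: 9.22
eef_pos: [511.3, 204.5, 232.7]
tcp_rot: [3.141, 0.003, 0.216]
contact_force: [-0.1, 0.5, -0.1]
opening: 0.701
```

Request:
move_arm --plan '[[[-0.003, 0.022, 0.001], 0, 70], [[-0.003, 0.022, 0.001], 0, 70], [[-0.003, 0.022, 0.001], 0, 70], [[-0.003, 0.022, 0.001], 0, 70], [[-0.003, 0.022, 0.001], -0.5, 70]]'

```text
clock: 9.63
eef_pos: [520.2, 93.9, 227.8]
tcp_rot: [-3.141, 0.003, 0.224]
contact_force: [-0.5, 0.3, -0.1]
opening: 0.699
```

Request:
move_arm --plan '[[[-0.003, 0.022, 0.001], 0, 70], [[-0.003, 0.022, 0.001], 0, 70], [[-0.003, 0.022, 0.001], 0, 70], [[-0.003, 0.022, 0.001], 0, 70], [[-0.003, 0.022, 0.001], -0.5, 70]]'

```text
clock: 10.05
eef_pos: [530.0, -16.6, 222.8]
tcp_rot: [-3.141, 0.003, 0.233]
contact_force: [0.2, 0.2, 0.2]
opening: 0.703
```

Request:
move_arm --plan '[[[0, 0, 0.005], 0, 70], [[0, 0, 0], 0, 70], [[0, 0, 0], 0, 70], [[0, 0, 0], 0, 70], [[0, 0, 0], 0, 70]]'

```text
clock: 10.47
eef_pos: [530.8, -14.7, 219.1]
tcp_rot: [-3.141, 0.0, 0.234]
contact_force: [0.4, 0.3, -0.0]
opening: 0.701
```

```bash
python3 - <<'E'
from h import *
st(); c=cal('wrist'); p,d=save('wrist','w4',scale=1.25)
vv,uu=np.mgrid[0:400,0:640]; m=d>0; P=world(c,np.c_[uu[m],vv[m]],depth=d[m]); x,y,z=P.T
k=(z>86)&(z<105)&(np.hypot(x-534,y+19)<26);q=P[k]; print('knob',len(q),q.max(0),cv2.minAreaRect(q[:,:2].astype(np.float32)))
k=(z>86)&(z<105)&(np.hypot(x-663,y-11)<170)&(x>560);q=P[k]; print('lid',len(q),cv2.minAreaRect(q[:,:2].astype(np.float32)))
E
```

```text
{'clock': 10.467, 'qpos': [-0.031, 0.239, 1.863, 0.0, 1.039, 1.306], 'eef_pos': [530.766, -14.691, 219.104], 'tcp_rot': [-3.141, 0.0, 0.234], 'contact_force': [0.372, 0.336, -0.038], 'wrist_torque': [0.026, 0.02, 0.016], 'opening': 0.701}
knob 911 [559.31880545  -2.03386194 101.43464544] ((541.6918334960938, -14.637456893920898), (34.59744644165039, 25.470958709716797), 13.398962020874023)
lid 42389 ((617.1773681640625, 3.48382568359375), (119.46286010742188, 244.18775939941406), 13.438173294067383)
```

View pics/w4.png

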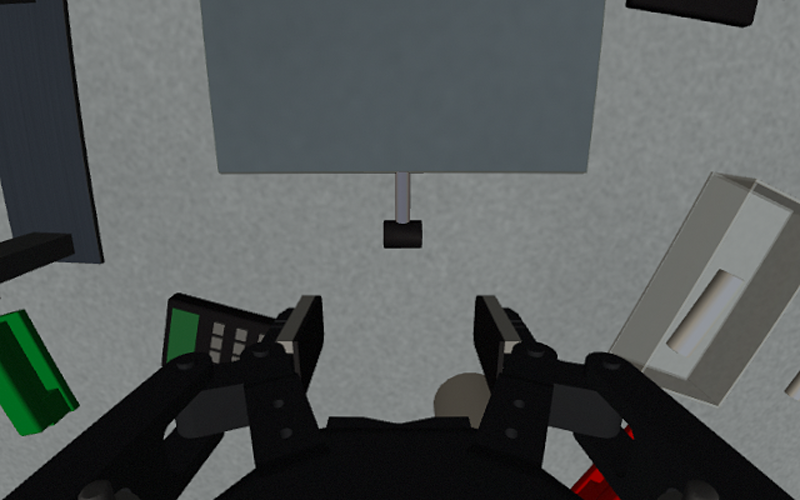

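The knob is at (403,234) with its flat ends facing the jaws (columns 384 and 421), and the lid is shut. The knob centre is ≈(534.7,-16.8), which agrees with the top camera. I'm descending onto it.

Request:
move_arm --plan '[[[0.003, 0.003, 0.03], 0, 70], [[0, 0, 0.035], 0, 70], [[0, 0, 0.035], 0, 70], [[0, 0, 0.025], 0, 70], [[0, 0, 0.01], 0, 70]]' --grip_force 30

```text
clock: 10.93
eef_pos: [532.4, -17.1, 81.1]
tcp_rot: [-3.14, 0.005, 0.234]
contact_force: [-1.8, -0.4, -0.6]
opening: 0.701
```

Request:
move_arm --plan '[[[0, 0, 0], 0, 70], [[0, 0, 0], 0, 60], [[0, 0, 0], 0, 50], [[0, 0, 0], 0, 42], [[0, 0, 0], 0, 38]]'

```text
clock: 11.35
eef_pos: [535.6, -17.7, 85.8]
tcp_rot: [3.141, -0.003, 0.233]
contact_force: [-0.4, 0.1, 0.5]
opening: 0.383
```

Request:
move_arm --plan '[[[0, 0, 0], 0, 34], [[0, 0, 0], 0, 30], [[0, 0, 0], 0, 25], [[0, 0, 0], 0, 10], [[0, 0, 0], 0, 0]]'

```text
clock: 11.77
eef_pos: [534.9, -16.6, 85.5]
tcp_rot: [-3.14, -0.001, 0.232]
contact_force: [-2.2, 8.3, 9.7]
opening: 0.299
```

Request:
move_arm --plan '[[[0, 0, 0], 0, 0], [[0, 0, 0], 0, 0], [[0, 0, 0], 0, 0]]'

```text
clock: 12.02
eef_pos: [534.9, -16.6, 85.5]
tcp_rot: [-3.14, -0.001, 0.232]
contact_force: [-2.6, 8.1, 8.6]
opening: 0.293
```

```bash
python3 - <<'E'
import numpy as np
t=np.radians(np.arange(0,61,2)+1.0); X=np.round(225*(np.cos(t[0])-np.cos(t))); Z=np.round(225*(np.sin(t)-np.sin(t[0])))
for i in range(0,30,5): print([(int(X[j+1]-X[j]),-int(Z[j+1]-Z[j])) for j in range(i,i+5)], X[i+5],Z[i+5])
E
```

```text
[(0, -8), (1, -8), (1, -7), (1, -8), (1, -8)] 4.0 39.0
[(2, -8), (2, -7), (2, -8), (2, -7), (3, -8)] 15.0 77.0
[(3, -7), (3, -7), (3, -7), (4, -7), (4, -7)] 32.0 112.0
[(4, -7), (5, -6), (4, -6), (5, -7), (5, -6)] 55.0 144.0
[(5, -6), (6, -5), (6, -6), (5, -5), (6, -5)] 83.0 171.0
[(7, -5), (6, -4), (6, -5), (7, -4), (7, -4)] 116.0 193.0
```

Request:
move_arm --plan '[[[0, -0.001, 0], 0, 0], [[0, 0, 0], 0, 0]]'

```text
clock: 12.18
eef_pos: [534.8, -16.5, 85.5]
tcp_rot: [3.141, -0.001, 0.233]
contact_force: [-1.8, 1.5, 8.4]
opening: 0.3
```

Request:
move_arm --plan '[[[0, 0, -0.004], 0, 0], [[0, 0, -0.004], 0, 0], [[0.001, 0, -0.008], 0, 0], [[0.001, 0, -0.007], 0, 0], [[0.001, 0, -0.008], 0, 0]]'

```text
clock: 12.6
eef_pos: [537.1, -16.0, 115.8]
tcp_rot: [-3.141, 0.0, 0.233]
contact_force: [3.3, 2.6, -5.0]
opening: 0.302
```

Request:
move_arm --plan '[[[0.001, 0, -0.008], 0, 0], [[0.002, 0, -0.008], 0, 0], [[0.002, 0, -0.007], 0, 0], [[0.002, 0, -0.008], 0, 0], [[0, 0, 0], 0, 0]]'

```text
clock: 13.02
eef_pos: [544.0, -14.3, 147.6]
tcp_rot: [-3.141, 0.0, 0.233]
contact_force: [-0.8, 2.5, -3.3]
opening: 0.299
```

Request:
move_arm --plan '[[[0.002, 0, -0.007], 0, 0], [[0.003, 0, -0.008], 0, 0], [[0.003, 0, -0.007], 0, 0], [[0.003, 0, -0.007], 0, 0], [[0.003, 0, -0.007], 0, 0]]'

```text
clock: 13.43
eef_pos: [557.8, -11.1, 182.9]
tcp_rot: [-3.141, 0.0, 0.233]
contact_force: [1.0, 3.8, -5.3]
opening: 0.298
```

Request:
move_arm --plan '[[[0.004, 0, -0.007], 0, 0], [[0.004, 0, -0.007], 0, 0], [[0.004, 0, -0.007], 0, 0], [[0.005, 0, -0.006], 0, 0], [[0.004, 0, -0.006], 0, 0]]'

```text
clock: 13.85
eef_pos: [578.0, -6.2, 215.9]
tcp_rot: [-3.141, 0.001, 0.233]
contact_force: [-2.9, 4.0, -2.6]
opening: 0.299
```

Request:
move_arm --plan '[[[0.005, 0, -0.007], 0, 0], [[0.005, 0, -0.006], 0, 0], [[0.005, 0, -0.006], 0, 0], [[0.006, 0, -0.005], 0, 0], [[0, 0, 0], 0, 0]]'

```text
clock: 14.27
eef_pos: [599.4, -1.1, 240.9]
tcp_rot: [-3.141, -0.0, 0.233]
contact_force: [-6.9, 4.1, 0.9]
opening: 0.297
```

```bash
python3 - <<'E'
from h import *
st(); p,d=save('top','t3',crop=(250,110,360,230),scale=5)
c=cal('top'); vv,uu=np.mgrid[110:230,250:360]; P=world(c,np.c_[uu.ravel(),vv.ravel()],depth=d[vv,uu].ravel())
a=np.radians(13.3); e=np.array([np.cos(a),np.sin(a)]); H=np.array([663,11.5])+92*e
al=(H-P[:,:2])@e; la=(P[:,:2]-H)@[-e[1],e[0]]; z=P[:,2]
k=(al>5)&(al<130)&(abs(la)>75)&(abs(la)<112)&(z>100)
print(k.sum(),np.degrees(np.arctan(np.polyfit(al[k],z[k],1))),np.polyfit(al[k],z[k],1))
E
```

```text
{'clock': 14.267, 'qpos': [-0.005, 0.32, 1.698, 0.0, 1.123, 1.333], 'eef_pos': [599.37, -1.118, 240.9], 'tcp_rot': [-3.141, -0.0, 0.233], 'contact_force': [-6.932, 4.063, 0.949], 'wrist_torque': [0.496, 1.218, 0.0], 'opening': 0.297}
30 [42.86424326 89.42692563] [ 0.92809505 99.97632337]
```

The lid is following: about 43–44° by both the depth fit and the arc. I'll continue to 60°.

Request:
move_arm --plan '[[[0.006, 0, -0.006], 0, 0], [[0.005, 0, -0.005], 0, 0], [[0.006, 0, -0.005], 0, 0], [[0.007, 0, -0.005], 0, 0], [[0.006, 0, -0.004], 0, 0]]'

```text
clock: 14.73
eef_pos: [628.0, 5.7, 265.3]
tcp_rot: [-3.141, 0.001, 0.233]
contact_force: [-6.3, 3.5, 1.1]
opening: 0.293
```

Request:
move_arm --plan '[[[0.006, 0, -0.005], 0, 0], [[0.007, 0, -0.004], 0, 0], [[0.007, 0, -0.004], 0, 0], [[0, 0, 0], 0, 0], [[0, 0, 0], 0, 0]]'

```text
clock: 15.15
eef_pos: [648.0, 10.6, 278.2]
tcp_rot: [-3.141, -0.001, 0.233]
contact_force: [-2.8, 5.6, 0.0]
opening: 0.299
```

```bash
python3 - <<'E'
from h import *
st(); a=np.radians(13.35); e=np.array([np.cos(a),np.sin(a)])
s=r.sense(); p=np.array(s['eef_pos']); dx=(p[:2]-[534.8,-16.5])@e; dz=p[2]-85.5
t0=np.radians(1); print('arc',dx,dz,np.degrees(np.arctan2(225*np.sin(t0)+dz,225*np.cos(t0)-dx))-1,np.hypot(225*np.sin(t0)+dz,225*np.cos(t0)-dx))
H=np.array([534.7,-16.8])+225*e; print('H',H, np.array([663,11.5])+92*e)
for n in('scene','top'):
  im,d=save(n,n[0]+'4',crop=(220,150,420,350) if n=='scene' else None,scale=3); c=cal(n); m=d>0
  vv,uu=np.mgrid[0:400,0:640]; P=world(c,np.c_[uu[m],vv[m]],depth=d[m])
  al=(H-P[:,:2])@e; la=(P[:,:2]-H)@[-e[1],e[0]]; z=P[:,2]
  k=(al>-10)&(al<100)&(abs(la)>60)&(abs(la)<115)&(z>100)&(z<270)
  f=np.polyfit(z[k],al[k],1) if k.sum()>20 else [0,0]; print(n,k.sum(),90-np.degrees(np.arctan(f[0])),'resid',np.std(al[k]-np.polyval(f,z[k])))
E
```

```text
{'clock': 15.15, 'qpos': [0.014, 0.363, 1.55, 0.001, 1.227, 1.351], 'eef_pos': [647.977, 10.551, 278.158], 'tcp_rot': [-3.141, -0.001, 0.233], 'contact_force': [-2.836, 5.632, 0.049], 'wrist_torque': [0.611, 0.559, -0.0], 'opening': 0.299}
arc 116.36436909350145 192.65805039377432 60.08197628589284 224.5881918960757
H [753.61999284  35.15225436] [752.51395263  32.74269956]
scene 2038 58.76502576291516 resid 2.4230569432718045
top 142 57.74774409715584 resid 3.344874688292002
```

View pics/s4.png

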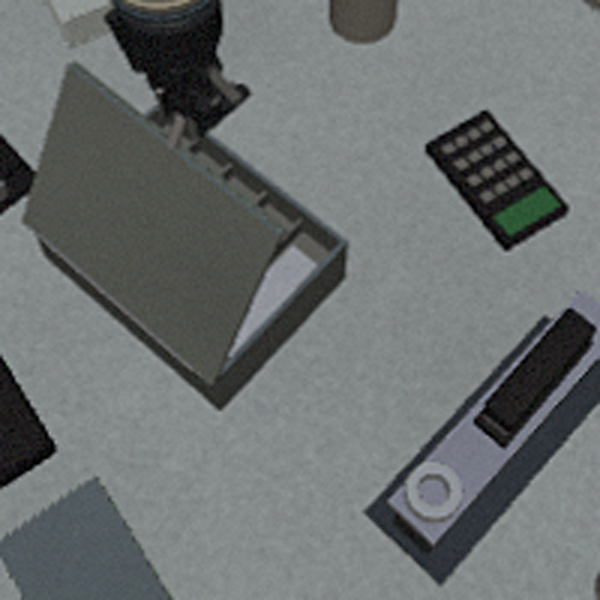

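The scene view shows the lid open at (160,220), held by the gripper at (190,105), and the stapler upright on the ledge at (540,375). I'll do one more robust plane fit of the angle from the stored depth, and hold for a moment.

Request:
move_arm --plan '[[[0, 0, 0], 0, 0], [[0, 0, 0], 0, 0], [[0, 0, 0], 0, 0], [[0, 0, 0], 0, 0], [[0, 0, 0], 0, 0]]'

```text
clock: 15.67
eef_pos: [647.7, 10.5, 278.0]
tcp_rot: [-3.141, -0.001, 0.233]
contact_force: [-3.2, 4.9, -1.2]
opening: 0.301
```

```bash
python3 - <<'E'
from h import *
a=np.radians(13.35); e=np.array([np.cos(a),np.sin(a)]); H=np.array([753.2,34.2])
c=cal('scene'); d=np.load('pics/s4.npy'); vv,uu=np.mgrid[0:400,0:640]; m=d>0; P=world(c,np.c_[uu[m],vv[m]],depth=d[m])
al=(H-P[:,:2])@e; la=(P[:,:2]-H)@[-e[1],e[0]]; z=P[:,2]
k=(al>-10)&(al<100)&(abs(la)<115)&(z>105)&(z<245); Q=np.c_[al,la,z][k]
for _ in range(6):
  n=np.linalg.svd(Q-Q.mean(0),full_matrices=False)[2][2]; res=(Q-Q.mean(0))@n; Q=Q[abs(res)<2*res.std()]
n*=np.sign(n[2]); print(len(Q),res.std(),'angle',np.degrees(np.arctan2(-n[0],n[2])),n.round(3),'offset of hinge from plane',(np.array([0,0,85])-Q.mean(0))@n)
st()
E
```

```text
3405 1.0825824676955738 angle 59.03710492549073 [-0.857  0.007  0.514] offset of hinge from plane -10.12272739864576
{'clock': 15.667, 'qpos': [0.014, 0.363, 1.551, 0.001, 1.227, 1.351], 'eef_pos': [647.744, 10.486, 278.041], 'tcp_rot': [-3.141, -0.001, 0.233], 'contact_force': [-3.234, 4.934, -1.248], 'wrist_torque': [0.701, 0.487, 0.006], 'opening': 0.301}
```

The plane fit says 59.0° and the arc 60.0°. I'll nudge up about 0.5°, let it settle, then hand in.

Request:
move_arm --plan '[[[0.001, 0, -0.001], 0, 0], [[0.001, 0, 0], 0, 0], [[0, 0, 0], 0, 0], [[0, 0, 0], 0, 0], [[0, 0, 0], 0, 0]]'

```text
clock: 16.08
eef_pos: [649.4, 10.9, 278.9]
tcp_rot: [-3.141, -0.0, 0.233]
contact_force: [-3.1, 4.1, -0.4]
opening: 0.295
```

Request:
move_arm --plan '[[[0, 0, 0], 0, 0], [[0, 0, 0], 0, 0], [[0, 0, 0], 0, 0], [[0, 0, 0], 0, 0], [[0, 0, 0], 0, 0]]'

```text
clock: 16.5
eef_pos: [649.4, 10.9, 278.9]
tcp_rot: [-3.141, -0.0, 0.233]
contact_force: [-3.7, 5.2, 0.4]
opening: 0.298
```

```bash
python3 -c "
from h import *
st(); print(ticket.sign_off())"
```

```text
{'clock': 16.5, 'qpos': [0.014, 0.365, 1.546, 0.0, 1.231, 1.352], 'eef_pos': [649.354, 10.882, 278.945], 'tcp_rot': [-3.141, -0.0, 0.233], 'contact_force': [-3.72, 5.204, 0.448], 'wrist_torque': [0.593, 0.86, 0.006], 'opening': 0.298}
the job is handed in; nothing more can be done
None
```

I moved the black stapler onto the free part of the ledge with the lid still shut. I then took the knob by its flat ends, raised the lid to about 60° and handed in at 16.5 s, still holding it.

- **Stapler:** after release it stood upright at (506, 316). It was centred across the strip and in line with it, and well clear of the tape roll. It was still there in the last scene picture.
- **Lid angle:** two checks disagreed by 1°: the tool's arc gave 60.0° and a plane fit to the scene depth gave 59.0°. I raised it about 0.5° more and did not measure the lid again, so I expect 59.5–60.5°. Rougher line fits had given 58.8° (scene) and 57.7° (top).
- **Hold:** the last readings were steady, with the force on the tool about 6 N and the gripper opening 0.30 (about 25 mm, on the knob).
- **Other things:** the calculator and tape roll showed no sign of having moved in the last picture. I did not check the rest separately at the end.

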